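# Clear the chips off the dust flap, then hold the T-bolt through its slot

## Task

With the flap kept shut, hold the scraper block and use it to wipe the three steel chips off the acrylic dust flap into the chip trough beside it, letting none drop through the slot and not touching the chips with the gripper, then stand the scraper upright on the table again. Then take the silver hammer-head bolt out of its stand and pass its crossbar down through the narrow slot in the shut flap, and finish while still holding the bolt still and upright there, with the crossbar completely below the flap and hanging clear of the tray floor: do not let go. Leave the other things on the table where they are.

Things in the scene. Friction and masses are not known exactly. Their poses are not given: they have to be found in the camera images.
- housing: Grey inspection box fixed to the table, 170 (its x) by 220 mm (its y), closed on top by the dust flap, whose top face is 85 mm above the table. Hollow: the sunk tray's floor is 8 mm above the table. Origin: table level, under the flap's middle; z up. Along its +y side, outside, y = 110 to 180 mm, runs the dark open chip trough. Place and yaw (within 0.25 rad) vary
- flap_panel (a joint): hinge of the clear acrylic dust flap (170 x 220 x 8 mm, level, no rim) along the housing's +x edge, rad: 0 = shut, grows as it opens. It starts shut, rests by its own weight (0.36 kg) and can be pressed on
- slot (a point): Centre of the slot through the 8 mm flap, at its top face. 44 mm long along its x, 16 mm wide along its y (axes as the housing's), edges chamfered 1.5 mm, framed by a flush dark steel border. It lies 55 mm from the flap's middle to the housing's -y side. Below it all is free down to the tray floor, 77 mm under the flap's top face
- trough (a point): middle of the floor of the open chip trough beside the flap's +y edge; inside 162 mm along the housing's x, 66 mm along its y (from the flap's edge to the outer wall); floor 6 mm and wall tops 70 mm above the table, so 15 mm lower than the flap's top
- scraper: White nylon scraper block standing loose on the table, 0.12 kg. Foot (the scraping part) 110 mm (its x) x 24 mm (y) x 22 mm high; on it a grip rib 80 mm (x) x 20 mm (y) reaching to 62 mm above the underside: pinch the rib across y. Origin: centre of the underside; z up
- stand: White nylon bolt stand fixed to the table, 80 mm (its x) x 55 mm (y) x 30 mm high, with a pocket 45 x 19 mm, 24 mm deep, long side along x, that the bolt's crossbar stands in. Origin: centre of the underside
- bolt: Loose silver hammer-head (T) bolt, 100 mm long, about 0.22 kg, upright in the stand, its x along the stand's x. Crossbar 40 (x) x 14 (y) x 12 mm high at the bottom, down in the pocket; round 14 mm shank; on top a long hex nut, 24 mm across flats, from 76 to 100 mm above the bottom; two flats face +y and -y: pinch those. Origin: centre of the crossbar's bottom face; z up
- chip_a: Loose dark steel chip, 16 x 14 x 6 mm (up to 9 mm at its ridge), 12 g, lying on the flap between slot and trough. All chips start 10 to 75 mm to the trough side (+y) of the flap's middle and within 32 mm in x. Origin: centre of the underside
- chip_b: Loose dark steel chip, 16 x 14 x 6 mm (up to 9 mm at its ridge), 12 g, lying on the flap between slot and trough. All chips start 10 to 75 mm to the trough side (+y) of the flap's middle and within 32 mm in x. Origin: centre of the underside
- chip_c: Loose dark steel chip, 16 x 14 x 6 mm (up to 9 mm at its ridge), 12 g, lying on the flap between slot and trough. All chips start 10 to 75 mm to the trough side (+y) of the flap's middle and within 32 mm in x. Origin: centre of the underside
- dome_nut: Bystander, loose: bronze dome nut, 30 mm hex, 32 mm high. Origin: centre of the underside. Leave alone
- hex_bolt: Bystander, loose: silver ordinary hex-head bolt standing on its 30 mm head, shank up, 63 mm high. Origin: centre of the underside. Leave alone
- hex_key: Bystander, loose: black steel hex key lying flat, 110 x 40 mm L, 8 mm thick. Origin: centre of the underside. Leave alone
- sleeve: Bystander, loose: white nylon round sleeve standing upright, 32 mm across, 40 mm high. Origin: centre of the underside. Leave alone
- washer: Bystander, loose: flat dark steel washer, 44 mm across, 5 mm thick. Origin: centre of the underside. Leave alone
- paste_jar: Bystander, loose: jar with a black cap, 60 mm across, 60 mm high. Origin: centre of the underside. Leave alone
- parallel: Bystander, loose: dark steel setting block 50 x 75 x 25 mm. Origin: centre of the underside. Leave alone
Not all that is in view belongs to the job. Leave any pink or yellow look-alike of the bolt alone.

How it is judged (in metres and radians):
On the way, in this order (a step that is already met when the one before it is completed fails the run):
1. all three chips lie in the trough while the scraper is in the gripper (y of chip_a in the frame of housing between 0.108 and 0.18 m and x of chip_a in the frame of housing between -0.085 and 0.085 m and z of each of chip_a, chip_b, chip_c in the frame of housing below 0.06 m and y of chip_b in the frame of housing between 0.108 and 0.18 m and x of chip_b in the frame of housing between -0.085 and 0.085 m and y of chip_c in the frame of housing between 0.108 and 0.18 m and x of chip_c in the frame of housing between -0.085 and 0.085 m and contact force between the fingers and scraper above 1 N), for 0.1 s.
2. the scraper stands upright on the table, let go (height (world z) of scraper below 0.008 m and angle between scraper's own z axis and vertical below 0.1 rad and contact force between the fingers and scraper below 0.2 N), for 0.2 s.
At the end, for the whole second after the job is handed in: Gripper holds the bolt at rest, upright (0.15 rad), in the slot: crossbar bottom 20.5 to 75 mm below the flap top, within 20 mm of the slot centre in plan; flap shut (0.03 rad); all chips in the trough; scraper upright (0.1 rad) on the table, released (all of step 2 and y of chip_a in the frame of housing between 0.108 and 0.18 m and x of chip_a in the frame of housing between -0.085 and 0.085 m and z of each of chip_a, chip_b, chip_c in the frame of housing below 0.06 m and y of chip_b in the frame of housing between 0.108 and 0.18 m and x of chip_b in the frame of housing between -0.085 and 0.085 m and y of chip_c in the frame of housing between 0.108 and 0.18 m and x of chip_c in the frame of housing between -0.085 and 0.085 m and z of bolt in the frame of slot between -0.075 and -0.0205 m and horizontal distance between bolt and slot below 0.02 m and angle between bolt's own z axis and vertical below 0.15 rad and contact force between the fingers and bolt above 1 N and linear speed of each of bolt, scraper below 0.02 m/s and value of joint flap_panel below 0.03 rad); the arm keeps its last pose, push and grip.
It fails at once if a chip drops through the slot into the tray ((z of chip_a in the frame of housing below 0.07 m and y of chip_a in the frame of housing between -0.11 and 0.1 m and x of chip_a in the frame of housing between -0.085 and 0.085 m) or (z of chip_b in the frame of housing below 0.07 m and y of chip_b in the frame of housing between -0.11 and 0.1 m and x of chip_b in the frame of housing between -0.085 and 0.085 m) or (z of chip_c in the frame of housing below 0.07 m and y of chip_c in the frame of housing between -0.11 and 0.1 m and x of chip_c in the frame of housing between -0.085 and 0.085 m)).
It fails at once if the gripper or arm touches a chip (contact force between any of the fingers, the arm and chip_a above 0.3 N or contact force between any of the fingers, the arm and chip_b above 0.3 N or contact force between any of the fingers, the arm and chip_c above 0.3 N).
It fails at once if the flap is lifted (value of joint flap_panel above 0.1 rad).
It fails at once if a bystander is moved more than 20 mm (distance of any of dome_nut, hex_bolt, hex_key, sleeve, washer, paste_jar, parallel from where it was at the start of the episode above 0.02 m).
It also fails if it takes over 72 s, if anything falls off the work surface, if the arm or the gripper's body presses on something with over 40 N, if the wrist force passes 120 N, or if a joint passes its speed limit or range.

## Robot

A 6-joint arm with a two-finger parallel gripper is mounted at the origin on the work surface. World frame = base frame: x ahead of the robot, y to its left, z up, the work surface at z = 0. Lengths are in mm, angles in rad, forces in N, time in s.
With the tool pointing down it reaches from about 275 to 1000 mm from the base axis. Payload 8.4 kg.
Tool frame: the origin (TCP) lies midway between the tips of the shut fingers; the grasp point (between the pads) lies 19 mm behind it; z points along the fingers, y is the line along which they close (so a half turn about z gives the same grasp; the last joint's range is limited). The gripper opens to 85 mm and grips with 20 to 120 N. Pads are 22 mm wide; open, the fingers measure 114 mm over their backs; the gripper's body (76 mm by 85 mm) begins 54 mm behind the grasp point. The pads swing forward as they close: fully open they stand 13 mm farther back than shut.
Start: joints at [-1.257, 0.353, 1.633, -0, 1.155, -0.002], TCP at [194.109, -594.096, 231.281] pointing down, gripper open.
Joint ranges: [-2.63, 2.63], [-0.92, 2.1], [0.06, 2.66], [-1.3, 4.44], [0, 2.69], [-3.02, 3.02]. Speed limits (rad/s): [2.22, 2.22, 2.79, 3.14, 3.14, 3.14].

## Interface

Orientations are given as a unit quaternion [x, y, z, w].
In Python, from cell import arm, ik, observe, cams gives the robot as it stands. Calls block until the motion is done:
- arm.reach(position, orientation): joint-space move of the TCP to a pose.
- arm.move_straight(position, v=150, orientation=None, force_limit=None): straight line of the TCP; orientation=None keeps the orientation; v is the mean speed in mm/s. With force_limit (N) it stops when the force on the tool has changed by that much, and returns True; else False.
- arm.move_j(angles): joint-space move.
- arm.release() and arm.clamp(effort=None): open the fingers fully, or close them until they stop; effort is the grip in N (None keeps the last).
- arm.dwell(seconds).
- ik(position, orientation): joint angles nearest the present ones, or None.
- observe(): the state.
- cams.get_image(name): name is "side" or "top"; returns a dict with "pixels" (480x640x3 uint8, blue, green, red), "range_z" (480x640 float32, mm along the optical axis (not along the pixel's ray), 0 where there is no reading), "intrinsics" (3x3 intrinsics, pixels), "k1" (the pictures are not rectified: a ray, as slopes to the right and down, at radius r is drawn at 1 + k1 r^2 times it, then the intrinsics apply), "cam_to_world" (4x4, takes a point from camera to world coordinates). Camera axes: x right, y down, z forward; pixel columns grow to the right and rows downward; lengths in mm; the calibration is good to about 2 mm. A picture is of the moment at which its call begins.
A pose or a line that the arm cannot do raises arm.PlanningError and nothing moves.
- arm.finish_job(): hands the job in; it is judged then, once.
The state is a dict: "t": time; "joint_positions": joint angles; "qvel": joint speeds; "tau": joint torques, N m; "ee_pos": TCP position; "tool_rot": TCP orientation; "contact_force": force on the tool from outside, world axes, zero at the start; "wrist_torque": the same for the moment, N m; "opening": opening from 0.0 (shut) to 1.0 (fully open); "grip_force": force on a finger pad.
Only numpy, scipy, OpenCV 4.12 (cv2) and the standard library are available. Lean on these libraries where they do the work, as an engineer would, in place of code of your own. Each camera call takes 0.05 s, during which the arm holds its last target. There are 200 camera calls.

## Working session

There is one attempt and no reset: what is moved stays moved. The work goes in short steps, each a Python script; the robot and the scene stay as the last script left them, time stands still between calls to the robot, and variables do not carry over. Pictures are saved under pics/ and viewed, at most 10 in all, crops included, and the job is handed in when it is done.

```bash
ls; mkdir -p pics
cat > h.py <<'E'
import numpy as np, cv2
from cell import arm, ik, observe, cams
from scipy.spatial.transform import Rotation as R
def grab(n):
    im=cams.get_image(n); return im
def ray(im,u,v):
    K=np.array(im["intrinsics"]);k1=im["k1"]
    d=np.stack([(np.asarray(u,float)-K[0,2])/K[0,0],(np.asarray(v,float)-K[1,2])/K[1,1]],-1)
    s=d.copy()
    for _ in range(20): s=d/(1+k1*(s**2).sum(-1,keepdims=True))
    return s
def cloud(im):
    v,u=np.mgrid[0:480,0:640]; s=ray(im,u,v); z=np.asarray(im["range_z"])[...,None]
    p=np.concatenate([s*z,z],-1); T=np.array(im["cam_to_world"])
    P=p@T[:3,:3].T+T[:3,3]; P[z[...,0]==0]=np.nan; return P
def onplane(im,u,v,h):
    s=ray(im,u,v); T=np.array(im["cam_to_world"])
    d=np.concatenate([s,np.ones(s.shape[:-1]+(1,))],-1)@T[:3,:3].T
    return T[:3,3]+d*((h-T[2,3])/d[...,2])[...,None]
def down(yaw): # tool down, tool y axis along world direction yaw+90deg
    return (R.from_euler('z',yaw)*R.from_euler('x',np.pi)).as_quat()
E
python3 - <<'E'
from h import *
for n in("side","top"):
    im=grab(n); cv2.imwrite(f"pics/{n}0.png",im["pixels"]); np.savez(f"{n}0.npz",**im)
    print(n,np.round(im["cam_to_world"],3).tolist(),np.round(im["intrinsics"],1).tolist(),im["k1"])
o=observe();print(o)
E
```

```text
pics
side [[-0.933, -0.188, 0.306, 225.337], [-0.359, 0.5, -0.788, 865.394], [-0.005, -0.846, -0.534, 670.652], [0.0, 0.0, 0.0, 1.0]] [[433.9, 0.0, 324.7], [0.0, 433.9, 240.6], [0.0, 0.0, 1.0]] -0.05987682242654716
top [[0.002, -0.978, 0.209, 263.723], [-1.0, -0.002, -0.001, 26.148], [0.001, -0.209, -0.978, 1432.708], [0.0, 0.0, 0.0, 1.0]] [[503.7, 0.0, 315.9], [0.0, 503.7, 237.8], [0.0, 0.0, 1.0]] 0.01822091186824758
{'t': 0.1, 'joint_positions': array([-1.25739881e+00,  3.53590291e-01,  1.63402511e+00,  7.10978743e-06,
        1.15521516e+00, -2.43898822e-03]), 'qvel': array([ 0.00058282, -0.00144184, -0.00254813, -0.00077408,  0.00158912,
       -0.00023854]), 'tau': array([-3.14058261e-04, -6.06358409e+01, -3.42819142e+01, -3.90325783e-05,
        3.81990918e-03, -8.24414457e-06]), 'ee_pos': array([ 193.98404385, -593.69983519,  230.64446753]), 'tool_rot': array([ 9.87556841e-01,  1.57261254e-01, -9.26348823e-05, -6.11990207e-04]), 'contact_force': array([-0.19289416,  0.14274839,  0.69763621]), 'wrist_torque': array([-0.0303241 ,  0.01320409, -0.01157251]), 'grip_force': 0.0, 'opening': 0.9981465834094164}
```

View pics/top0.png

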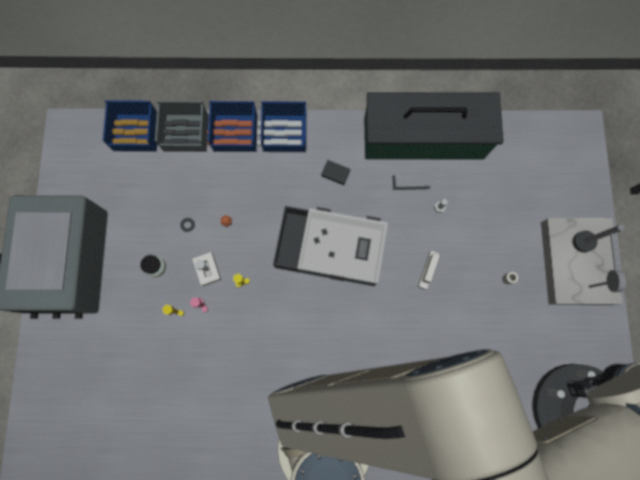

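View pics/side0.png

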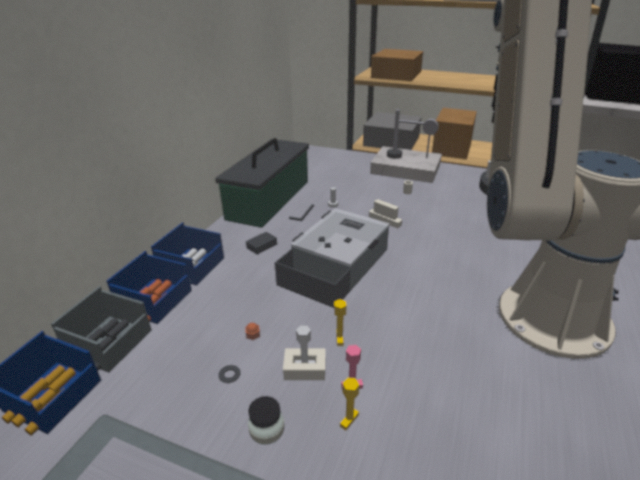

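The top view shows the trough at (291,238) and the flap with its slot at (363,248). Chips are at (324,231), (317,240) and (332,254), the scraper at (429,270) and the stand at (206,268).

The bolt candidates in the top view are silver in the white stand (206,268), yellow (240,281), yellow (172,311) and pink (198,303). The silver one in the stand fits the description, because the other three are coloured look-alikes. The hex_bolt at (441,206) is a bystander. I'll confirm the choice in a crop and measure.

```bash
cat > m.py <<'E'
from h import *
t=dict(np.load("top0.npz")); s=dict(np.load("side0.npz"))
P=cloud(t); bgr=t["pixels"].astype(int); hsv=cv2.cvtColor(t["pixels"],cv2.COLOR_BGR2HSV)
def rect(mask,h,name):
    v,u=np.nonzero(mask); X=onplane(t,u,v,h)[:,:2].astype(np.float32)
    r=cv2.minAreaRect(X); print(name,len(u),np.round(r[0],1),np.round(r[1],1),round(r[2],1),"mean",X.mean(0).round(1),"z",np.nanmedian(P[v,u,2]).round(1)); return r
v,u=np.mgrid[0:480,0:640]
box=lambda a,b,c,d:(u>=a)&(u<b)&(v>=c)&(v<d)
g=t["pixels"].max(2)
# table check, flap
print("table z",np.nanmedian(P[350:380,150:250,2]))
fl=box(298,392,200,290)&(g>120)&(P[...,2]>70)&(P[...,2]<100)
rect(fl,85,"flap")
dk=(box(298,392,200,290)&(g<100)&(P[...,2]>50)).astype(np.uint8)
n,l,st,c=cv2.connectedComponentsWithStats(dk)
for i in range(1,n):
    if st[i,4]>8: print(st[i]);rect(l==i,85,f"dark{i}")
tr=box(270,315,200,280)&(P[...,2]>60); rect(tr,70,"troughtop")
sc=box(412,445,245,295)&(P[...,2]>45); rect(sc,62,"rib")
sc=box(412,445,245,295)&(P[...,2]>10); rect(sc,22,"scr all")
print("scr side px z",np.nanmax(P[245:295,412:445,2]))
b=box(190,222,248,290)
rect(b&(P[...,2]>15)&(P[...,2]<40),30,"stand")
rect(b&(P[...,2]>80),106,"nut")
print(np.nanmax(P[248:290,190:222,2]))
S=cloud(s); vv=S[320:385,275:335].reshape(-1,3)
for lo,hi in((20,36),(85,112)):
    q=vv[(vv[:,2]>lo)&(vv[:,2]<hi)&(vv[:,1]>200)]; print("side",lo,len(q),q.mean(0).round(1),q.min(0).round(),q.max(0).round())
a=cv2.resize(t["pixels"][195:295,265:400],(0,0),fx=4,fy=4,interpolation=2)
bb=cv2.resize(s["pixels"][310:410,240:380],(0,0),fx=2.5,fy=2.5,interpolation=2)
c=np.zeros((420,800,3),np.uint8); c[:400,:540]=a; c[:250,540:800]=bb[:, 40:300]
d=cv2.resize(t["pixels"][243:297,405:450],(0,0),fx=3,fy=3,interpolation=2);c[252:252+162,540:540+135]=d
cv2.imwrite("pics/c1.png",c)
E
python3 m.py
```

```text
table z -0.05032205367115239
flap 4565 [536.7 -47.8] [219.2 179.8] 79.6 mean [531.7 -44.7] z 84.9
[317 207  13   4  28]
dark1 28 [633.6   5.5] [33.7  6.1] 80.3 mean [633.7   5.2] z 86.5
[298 208  10   5  27]
dark2 27 [630.4  62.7] [26.3  8.3] 75.7 mean [630.3  63.2] z 65.9
[367 216  13   4  27]
dark3 27 [ 608.1 -132.3] [33.4  6.1] 81.7 mean [ 608.1 -133.2] z 85.3
[322 230   5   4  16]
dark4 16 [569.1   3. ] [ 8.4 11. ] 0.1 mean [569.4   3. ] z 90.2
[315 238   4   5  15]
dark5 15 [545.2  23.5] [11.2  8.2] 0.1 mean [545.   23.8] z 92.1
[356 238  14  22 152]
dark6 152 [ 522.1 -102. ] [31.5 57.2] 79.1 mean [ 522.2 -102.8] z 84.7
[329 252   5   5  18]
dark7 18 [506.2 -16.5] [11.   9.9] 63.2 mean [506.3 -16.3] z 91.6
[302 270  15   3  15]
dark9 15 [459.2  43.7] [38.1  2.4] 79.7 mean [459.4  43.6] z 58.1
[328 275  26   6  71]
dark12 71 [440.1 -40.8] [68.5 10.4] 79.7 mean [441.7 -35.7] z 81.4
[355 280  10   2  10]
dark13 10 [434.3 -92.2] [24.2  2.1] 78.7 mean [434.3 -92.2] z 56.6
troughtop 959 [555.9  72.9] [117.  175.3] 79.9 mean [541.8  60.6] z 83.7
rib 251 [ 473.5 -291.6] [24.  82.7] 69.5 mean [ 474.8 -291.2] z 61.3
scr all 415 [ 470.1 -303.6] [ 54.  111.1] 68.1 mean [ 476.4 -294.2] z 57.5
scr side px z 69.84590825465853
stand 471 [475.5 334.1] [82.4 56.5] 20.9 mean [473.2 331.1] z 29.4
nut 93 [474.9 333.4] [26.9 27.1] 0.1 mean [474.4 333.2] z 105.0
112.19880801620889
side 20 880 [474.  340.1  29.1] [430. 296.  20.] [521. 374.  36.]
side 85 230 [474.  338.5 100.3] [463. 321.  85.] [489. 349. 108.]
```

View pics/c1.png

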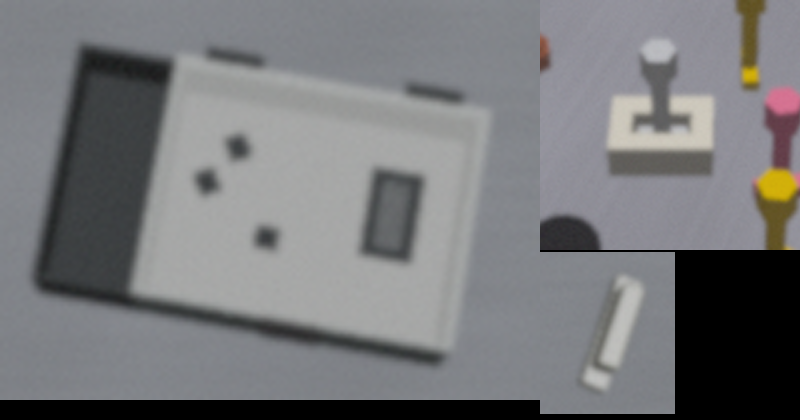

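The crop confirms the silver bolt in the white stand; the yellow and pink ones are outside it. The flap, slot and hinge edges all agree on a housing yaw of about -10.5° and a centre of about (532,-48). Next I grasp the scraper.

Run:
```python
from h import *
q=down(np.radians(-20.8))
x,y=473,-291.5
arm.release()
arm.reach([x,y,160],q); arm.move_straight([x,y,27],v=120)
arm.clamp(50); o=observe(); print(o["t"],o["ee_pos"],o["opening"],o["grip_force"])
arm.move_straight([x,y,180],v=150)
o=observe(); print(o["t"],o["ee_pos"],o["opening"],o["grip_force"],o["contact_force"])
# slot in the side view
s=grab("side");np.savez("side1.npz",**s);P=cloud(s);g=s["pixels"].max(2)
v,u=np.mgrid[0:480,0:640]
dk=((u>335)&(u<370)&(v>213)&(v<235)&(g<115)&(P[...,2]>75)&(P[...,2]<95)).astype(np.uint8)
n,l,st,c=cv2.connectedComponentsWithStats(dk)
for i in range(1,n):
    if st[i,4]>15:
        vv,uu=np.nonzero(l==i);print(st[i],cv2.minAreaRect(onplane(s,uu,vv,85)[:,:2].astype(np.float32)))
t=grab("top");np.savez("top1.npz",**t)
a=t["pixels"][190:300,260:480]; b=s["pixels"][150:300,270:470]
c=np.zeros((600,660,3),np.uint8);c[:330]=cv2.resize(a,(660,330),interpolation=2);c[330:600,:360]=cv2.resize(b,(360,270),interpolation=2)
cv2.imwrite("pics/c2.png",c)
```

```text
3.725 [ 472.98411865 -291.51994592   27.00481823] 0.22628476965781602 52.6080447435379
4.8917 [ 472.39839116 -291.12267361  179.02429549] 0.22812177125879896 52.45873689651489 [ 0.26956601 -0.51389039 -1.98801595]
[341 219  23  10 120] ((524.8624877929688, -105.11318969726562), (32.813941955566406, 57.38214874267578), 80.62091064453125)
```

View pics/c2.png

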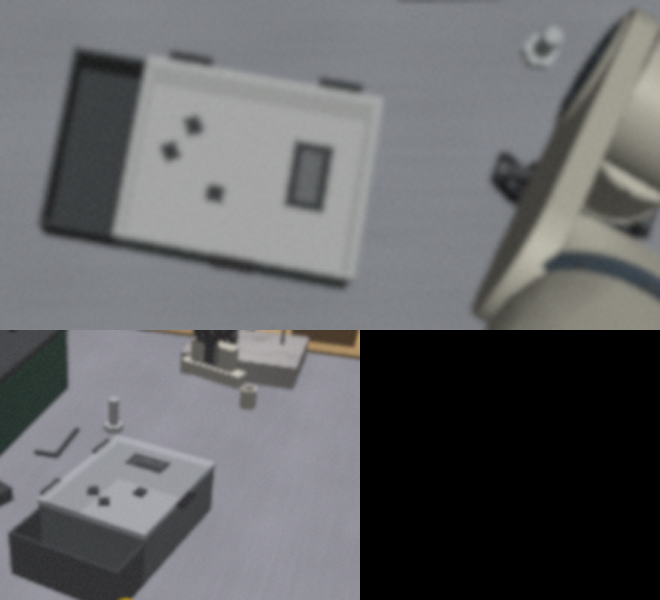

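The scraper hangs level in the gripper and the chips are undisturbed. I land it between the slot and the chips, then wipe.

Run:
```python
from h import *
yw=np.radians(-10.4); ex=np.array([np.cos(yw),np.sin(yw)]); ey=np.array([-ex[1],ex[0]]); C=np.array([533.0,-49.0])
q=down(yw); W=lambda x,y,z:[*(C+ex*x+ey*y),z]
arm.reach(W(0,-6,180),q); arm.move_straight(W(0,-6,120),v=120)
hit=arm.move_straight(W(0,-6,107),v=20,force_limit=5)
z0=observe()["ee_pos"][2]; print("hit",hit,z0,observe()["t"])
z=(z0 if hit else 112)+0.6
arm.move_straight(W(0,-6,z),v=20)
arm.move_straight(W(0,85,z),v=50)
arm.move_straight(W(0,112,z),v=40)
arm.dwell(0.3); o=observe();print(o["t"],o["ee_pos"],o["grip_force"],o["contact_force"])
arm.move_straight(W(0,112,190),v=120)
arm.move_straight(W(0,-130,190),v=200)
t=grab("top");s=grab("side");np.savez("top2.npz",**t)
a=t["pixels"][190:300,260:480]; b=s["pixels"][200:310,260:410]
c=np.zeros((600,660,3),np.uint8);c[:330]=cv2.resize(a,(660,330),interpolation=2);c[330:600,:368]=cv2.resize(b,(368,270),interpolation=2)
cv2.imwrite("pics/c3.png",cv2.convertScaleAbs(c,alpha=1.5)); print(observe()["t"])
```

```text
hit True 111.92414435174017 7.0917
10.4333 [553.20419335  60.98133281 112.52219452] 52.37277030944824 [ 0.46662132  0.653256   -2.12339071]
12.6833
```

View pics/c3.png

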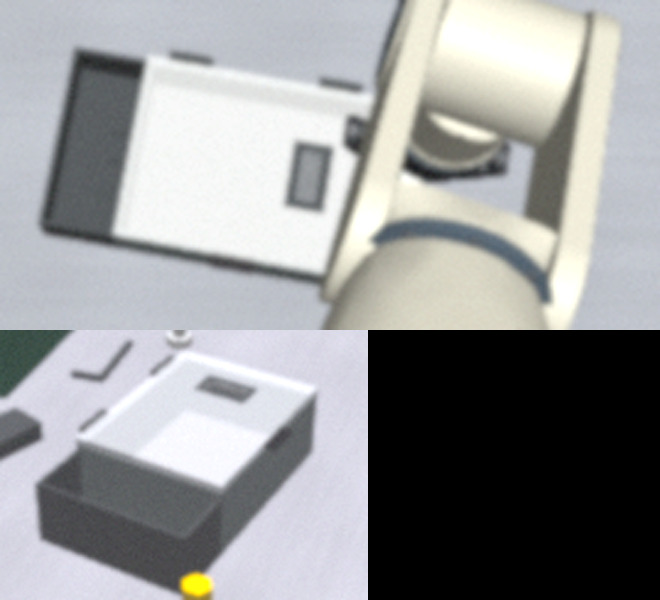

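The flap is clear and still shut. I check by depth that the chips are in the trough, put the scraper back and go to the bolt.

Run:
```python
from h import *
yw=np.radians(-10.4); ex=np.array([np.cos(yw),np.sin(yw)]); ey=np.array([-ex[1],ex[0]]); C=np.array([533.0,-49.0])
a=cloud(dict(np.load("top0.npz")));b=cloud(dict(np.load("top2.npz")))
d=b[...,2]-a[...,2]; X=np.stack([(b[...,:2]-C)@ex,(b[...,:2]-C)@ey],-1)
m=((d>2.5)&(abs(X[...,0])<75)&(X[...,1]>116)&(X[...,1]<172)&(b[...,2]<30)).astype(np.uint8)
n,l,st,c=cv2.connectedComponentsWithStats(m,connectivity=8)
for i in range(1,n):
    if st[i,4]>3: print(st[i,4],X[l==i].mean(0).round(1),b[l==i][:,2].mean().round(1))
if 1:
    x,y=473,-291.5; q=down(np.radians(-20.8))
    arm.reach([x,y,180],q); arm.move_straight([x,y,50],v=120)
    print("hit",arm.move_straight([x,y,25],v=20,force_limit=4),observe()["ee_pos"])
    arm.release(); arm.dwell(.2); arm.move_straight([x,y,160],v=150)
    o=observe();print(o["t"],o["opening"])
    arm.reach([474,335,220],down(np.radians(200.9)))
    t=grab("top");np.savez("top3.npz",**t);s=grab("side");np.savez("side3.npz",**s)
    P=cloud(t); v,u=np.nonzero((P[240:300,400:460,2]>45)&(P[240:300,400:460,2]<75))
    Q=onplane(t,u+400,v+240,62)[:,:2].astype(np.float32);print("scr",cv2.minAreaRect(Q),np.median(P[v+240,u+400,2]))
    print(observe()["t"],observe()["ee_pos"])
```

```text
4 [ 67.8 153.6] 7.9
12 [ 69.1 139. ] 9.5
9 [ 59.  159.7] 8.3
4 [ 55.1 168.9] 7.9
25 [ 55.7 128. ] 7.7
9 [ 44.6 152. ] 8.0
63 [ 16.2 127.7] 11.1
4 [ 22.2 146.2] 7.6
10 [ 12.8 161.9] 8.7
11 [  6.5 149.2] 8.8
21 [-21.6 165.2] 8.0
47 [-27.8 132.4] 10.4
13 [-47.2 158.7] 9.3
16 [-57.9 121.6] 8.4
5 [-63.2 165.2] 8.5
9 [-62.8 144.5] 8.6
7 [-63.8 131.4] 7.3
hit True [ 472.86792567 -291.41098612   26.974116  ]
17.4083 0.9999403980061491
scr ((474.21636962890625, -287.9803771972656), (24.422176361083984, 82.67518615722656), 67.51634979248047) 61.19138326364828
19.8083 [474.30361935 334.42637219 219.88532033]
```

Two chip-height blobs sit in the trough; the larger is two chips side by side, and none are left on the flap. The scraper stands upright with its rib top at 61 mm. Now I grasp the bolt.

Run:
```python
from h import *
yw=np.radians(-10.4); ex=np.array([np.cos(yw),np.sin(yw)]); ey=np.array([-ex[1],ex[0]])
x,y=474.7,333.7
arm.move_straight([x,y,150],v=150,orientation=down(np.radians(200.9))); print(arm.move_straight([x,y,75],v=80,force_limit=15))
arm.clamp(80); o=observe(); print(o["t"],o["ee_pos"],o["opening"],o["grip_force"],o["contact_force"])
arm.move_straight([x,y,210],v=120)
o=observe(); print(o["t"],o["ee_pos"],o["grip_force"],o["contact_force"])
# hover over slot, crossbar bottom = tcp z - 69
q=down(yw+np.pi); S=np.array([523.3,-103.3])
arm.reach([*S,210],q); arm.move_straight([*S,85+69+25],v=80); arm.dwell(.3)
o=observe(); print(o["t"],o["ee_pos"])
s=grab("side");t=grab("top");np.savez("side4.npz",**s);np.savez("top4.npz",**t)
c=np.zeros((600,800,3),np.uint8)
c[:,:800]=cv2.resize(s["pixels"][150:255,290:430],(800,600),interpolation=2)
cv2.imwrite("pics/c4.png",c)
```

```text
False
22.1 [474.98295102 333.84031595  75.37024414] 0.2650612412142225 79.06059104483575 [-0.73274191 -1.30490276  4.61489532]
23.375 [474.24693718 333.3862181  209.12142784] 78.34540306124836 [ 0.82457814 -0.15513979 -2.75590274]
25.8333 [ 523.51600003 -103.37275628  179.37983743]
```

View pics/c4.png

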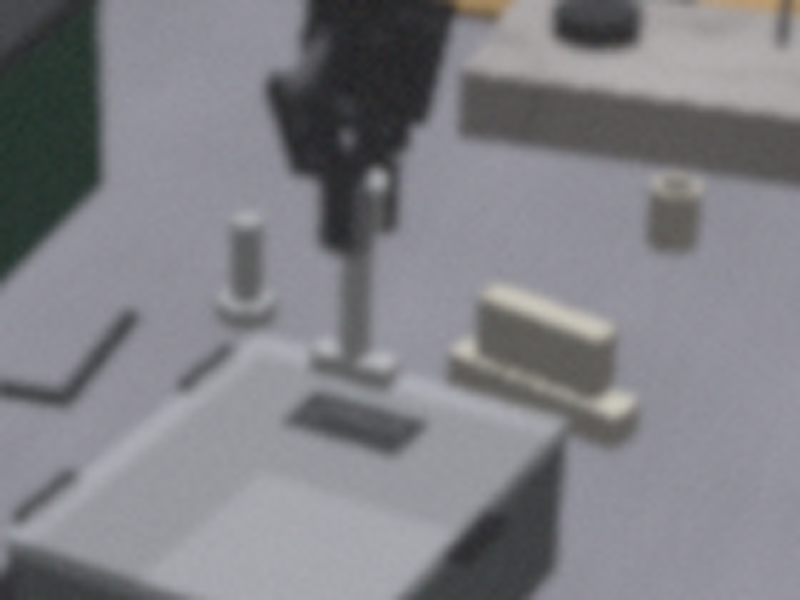

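The picture shows the held bolt over the slot, with its crossbar at about (355,362) and the slot at (357,424). The nut is partly hidden by the finger. I measure shank tilt and crossbar position against the slot in the side view's cloud.

Run:
```python
from h import *
s=dict(np.load("side4.npz"));P=cloud(s);hsv=cv2.cvtColor(s["pixels"],cv2.COLOR_BGR2HSV);g=s["pixels"].max(2)
sub=np.s_[175:222,338:366]
m=np.zeros((480,640),bool);m[sub]=True
m&=np.hypot(P[...,0]-523,P[...,1]+103)<35
yw=np.radians(-10.4); ex=np.array([np.cos(yw),np.sin(yw)]); ey=np.array([-ex[1],ex[0]]);S=np.array([523.3,-103.3])
for z0 in range(88,180,6):
    k=m&(P[...,2]>=z0)&(P[...,2]<z0+6); q=P[k]
    if len(q): r=(q[:,:2]-S); a=r@ex;b=r@ey; print(z0,len(q),"x",a.min().round(1),np.median(a).round(1),a.max().round(1),"y",np.median(b).round(1),b.max().round(1))
# pixel rows of shank: intensity edges
for v in range(196,220): print(v,g[v,340:366].tolist())
# slot in this view
v,u=np.mgrid[0:480,0:640]
dk=((u>335)&(u<370)&(v>214)&(v<235)&(g<115)&(P[...,2]>75)&(P[...,2]<95)).astype(np.uint8)
n,l,st,c=cv2.connectedComponentsWithStats(dk)
for i in range(1,n):
    if st[i,4]>15:
        vv,uu=np.nonzero(l==i);print(st[i],cv2.minAreaRect(onplane(s,uu,vv,85)[:,:2].astype(np.float32)))
```

```text
88 3 x -14.3 26.1 31.8 y -15.5 2.2
106 2 x -9.1 2.8 14.6 y 5.8 6.2
112 33 x -19.0 -0.3 20.5 y 7.4 9.2
118 42 x -18.5 -3.7 20.8 y 5.7 10.3
124 19 x -18.6 -0.5 19.4 y 3.7 8.5
130 13 x -5.3 -1.6 7.9 y 4.0 7.5
136 12 x -6.3 -0.5 7.3 y 4.7 9.6
142 13 x -6.3 -0.2 8.4 y 6.2 8.6
148 9 x -5.6 -2.0 2.7 y 6.6 9.0
154 11 x -5.6 -2.5 2.8 y 5.1 8.4
160 11 x -5.8 -2.1 4.9 y 5.3 11.0
166 8 x -6.0 -1.8 4.7 y 5.4 8.3
172 10 x -5.7 -2.8 2.5 y 7.1 11.4
178 11 x -9.3 -1.8 10.8 y 17.0 18.6
196 [154, 154, 154, 154, 154, 154, 156, 151, 148, 134, 110, 97, 94, 98, 112, 135, 148, 153, 154, 154, 154, 157, 155, 155, 157, 156]
197 [153, 156, 153, 154, 155, 154, 156, 154, 148, 133, 112, 99, 96, 99, 113, 137, 150, 154, 153, 154, 154, 156, 157, 157, 156, 154]
198 [154, 155, 155, 154, 155, 154, 154, 152, 147, 130, 110, 99, 98, 96, 114, 139, 152, 153, 157, 154, 158, 157, 157, 158, 157, 155]
199 [154, 155, 154, 154, 154, 155, 154, 153, 148, 130, 109, 99, 95, 99, 114, 137, 151, 153, 155, 155, 156, 159, 158, 158, 154, 157]
200 [154, 154, 154, 154, 153, 153, 154, 151, 147, 129, 108, 99, 98, 101, 114, 140, 151, 157, 155, 1
[... 2002 characters left out ...]
, 142, 157, 167, 166, 163, 161, 160]
216 [158, 160, 158, 155, 155, 148, 146, 144, 139, 135, 125, 117, 111, 103, 102, 100, 102, 107, 123, 151, 169, 177, 176, 176, 171, 166]
217 [157, 158, 159, 155, 153, 150, 149, 150, 151, 150, 145, 140, 132, 124, 118, 113, 111, 116, 137, 159, 176, 182, 182, 181, 179, 178]
218 [158, 158, 154, 149, 139, 131, 131, 136, 141, 147, 150, 150, 148, 145, 141, 136, 133, 137, 150, 166, 173, 173, 178, 178, 179, 179]
219 [159, 156, 147, 133, 115, 100, 103, 110, 116, 123, 132, 141, 144, 147, 148, 148, 149, 151, 156, 162, 164, 166, 168, 172, 174, 175]
[341 219  23  10 122] ((523.687744140625, -104.68722534179688), (32.519554138183594, 59.65990447998047), 78.66283416748047)
```

The bolt is upright and the side view agrees with the slot position to within about 2 mm. The chamfers should absorb part of that, so I insert with a small force-guarded search.

Run:
```python
from h import *
yw=np.radians(-10.4); ex=np.array([np.cos(yw),np.sin(yw)]); ey=np.array([-ex[1],ex[0]]);S=np.array([523.3,-103.3])
q=down(yw+np.pi); ok=False
arm.move_straight([*S,159],v=40,orientation=q)
for dx,dy in [(0,0),(0,-1.3),(0,1.3),(0,-2.6),(0,2.6),(2,-1.3),(-2,1.3),(2,0),(-2,0),(-2,-1.3),(2,1.3)]:
    p=S+ex*dx+ey*dy
    arm.move_straight([*p,159],v=30)
    hit=arm.move_straight([*p,142],v=18,force_limit=6)
    o=observe(); z=o["ee_pos"][2]; print(dx,dy,hit,round(z,2),o["contact_force"].round(1),round(o["t"],1))
    if not hit or z<144: ok=True;break
    if o["t"]>55: break
    arm.move_straight([*p,157],v=40)
if ok:
    h=arm.move_straight([*p,85+69.4-42],v=25,force_limit=8); arm.dwell(.5)
    o=observe();print("in",h,o["ee_pos"],o["contact_force"],o["grip_force"],o["wrist_torque"],o["t"])
s=grab("side");np.savez("side5.npz",**s)
cv2.imwrite("pics/c5.png",cv2.resize(s["pixels"][150:310,265:475],(788,600),interpolation=2))
```

```text
0 0 False 142.12 [-0.2  0.1 -2.5] 27.9
in False [ 523.32907955 -103.30770101  112.43328412] [ 0.14333567 -0.4105569  -3.02066497] 78.35793596226722 [ 0.01908876 -0.04848473 -0.00524969] 29.7583
```

View pics/c5.png

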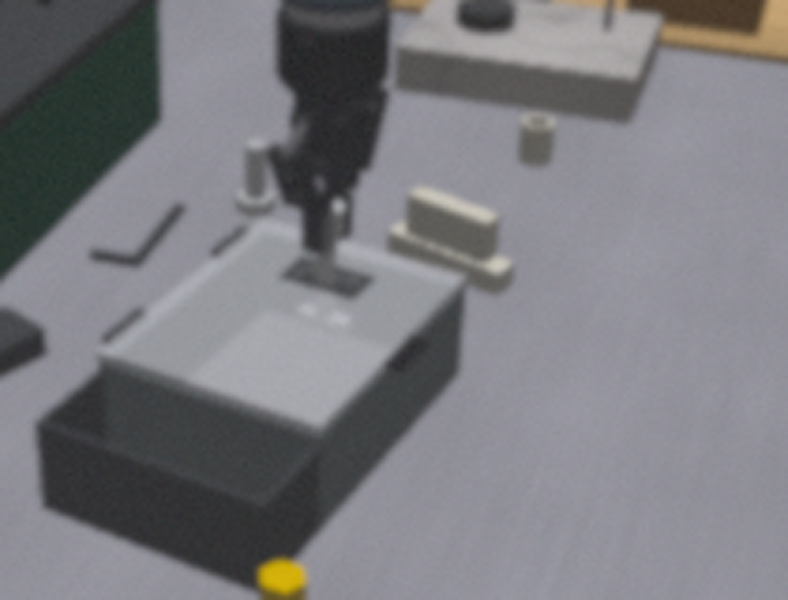

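The shank passes through the slot at (327,270) and the crossbar shows through the acrylic at (325,312), below the shut flap. The wrist carries only the bolt's weight, and the scraper is upright. I hand it in.

```bash
python3 -c "
from h import *
print(arm.finish_job())"
```

```text
the job is handed in; nothing more can be done
None
```

The job is handed in, with no verdict returned: the bolt is held still and upright through the slot with its crossbar about 42 mm below the shut flap's top, the scraper stands on the table, and the flap is clear of chips, though depth separates only two blobs in the trough (the larger taken as two chips).

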